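# Measure a blind hole with a depth rod

## Task

The hole drilled in the block on the gauge bed ends somewhere inside, nobody knows how deep: take the steel depth rod from its wooden stand, lay it in the bed's V rail and slide it rounded nose first into the hole, on past the drag of the spring plunger, until you feel it bottom. Then slide the cursor along the bed until it just touches the rod's rear end, so that it marks the exposed length, and leave rod and cursor so. Be gentle, do not ram the hole's bottom or the rod, and leave the other things on the bench alone.

Things in the scene. Friction and masses are not known exactly. Their poses are not given: they have to be found in the camera images.
- gauge_bed: Fixed dark steel base plate 60 x 290 x 10 mm, origin on the bench under the V rail's centre line, y along the bed (plate y = -120 to +170 mm). Drilled aluminium block at its -y end: 44 wide, 85 long, top at 67 mm, face at y = -30 mm. The V rail runs from there to y = +160 mm, no wider than the rod, its edges 5 mm or more below the rod's axis. A rod in the V has its axis 45 mm above the bench.
- bore_mouth (a point): Centre of the hole's mouth, on the axis of a rod lying in the V rail, 45 mm above the bench; axes as the bed's, hole goes to -y. Diameter 21 mm; flat bottom at an unknown depth, 30 to 60 mm. 14 mm inside, a sprung ball in the roof presses on the rod: pushing past and on under it takes about 4 to 12 N all the way, and it keeps the rod from sliding back.
- rod_center (a point): Middle of the depth rod: round steel rod, diameter 18 mm, length 140 mm, 0.1 to 0.25 kg, at first lying level in two V saddles of its stand, its axis 45 mm above the bench. y runs along the rod: the rounded nose end is at y = -70 mm, the flat rear end at y = +70 mm; the rear 50 mm are knurled and hold firmly in a grip.
- rod_nose (a point): Centre of the rounded nose end of the rod (a half ball of 9 mm radius; this point is its tip).
- rod_end (a point): Centre of the flat rear end of the rod.
- rod_stand: Wooden rod stand, base 44 x 104 mm and 8 mm thick, fixed, origin on the bench under its centre, y along the rod; two narrow V saddles 12 mm long at y = -42 and +42 mm, no wider than the rod.
- cursor (a joint): The cursor's slide along the bed (m): 0 = far from the block, grows as it moves towards the block (bed -y), at most 0.12. It moves with about 1.5 N of friction and stays where it is left.
- cursor_face (a point): Centre of the cursor's front face (looks to bed -y, to the block), on the rod's axis, 45 mm above the bench. Dark block straddling the V rail: 30 mm wide across the bed, upper part 14 mm thick (this point to +14 mm in bed y), top 67 mm above the bench; grip it across its width. Below 40 mm height its two feet are 30 mm long. At cursor = 0 the face is at bed y = +140 mm.
- tape_measure: Bystander: yellow and black tape measure, 35 x 90 x 66 mm; leave it.
- marker: Bystander: lying marker pen, 135 mm; leave it.
- nail_box: Bystander: small orange carton, 45 x 70 x 36 mm; leave it.
- wax_tin: Bystander: round yellow tin, 66 mm wide, 26 mm high; leave it.
- blue_driver: Bystander: lying blue screwdriver, 178 mm; leave it.

How it is judged (in metres and radians):
On the way:
1. the rod is bottomed in the hole, the cursor still clear of it by more than 5 mm (angle between the y axis of gauge_bed and the y axis of rod_center, either way round below 0.06 rad and y of rod_nose in the frame of bore_mouth below -0.025 m and x of rod_nose in the frame of bore_mouth between -0.004 and 0.004 m and z of rod_nose in the frame of bore_mouth between -0.004 and 0.004 m and y of rod_nose in the frame of bore_floor below 0.002 m and y of cursor_face in the frame of rod_end above 0.005 m), for 0.2 s.
At the end, for the whole second after the job is handed in: The rod lies in line with the hole (within 0.06 rad, nose within 4 mm of the hole's axis), its nose within 2 mm of the hole's bottom, the cursor's face within 2 mm of the rod's rear end, rod at rest (angle between the y axis of gauge_bed and the y axis of rod_center, either way round below 0.06 rad and y of rod_nose in the frame of bore_mouth below -0.025 m and x of rod_nose in the frame of bore_mouth between -0.004 and 0.004 m and z of rod_nose in the frame of bore_mouth between -0.004 and 0.004 m and y of rod_nose in the frame of bore_floor below 0.002 m and y of cursor_face in the frame of rod_end between -0.002 and 0.002 m and linear speed of depth_rod below 0.01 m/s); the robot touches nothing.
It fails at once if the rod is rammed onto the hole's bottom with more than 25 N (contact force between depth_rod and bore_bottom above 25 N).
It fails at once if the cursor is pressed on the rod with more than 20 N (contact force between depth_rod and cursor above 20 N).
It fails at once if the rod is pressed on the gauge bed (rail, block) with more than 60 N (contact force between depth_rod and gauge_bed above 60 N).
It fails at once if a bystander is moved by more than 30 mm (distance of any of tape_measure, marker, nail_box, wax_tin, blue_driver from where it was at the start of the episode above 0.03 m).
It also fails if it takes over 58 s, if anything falls off the work surface, if the arm or the gripper's body presses on something with over 40 N, if the wrist force passes 120 N, or if a joint passes its speed limit or range.

## Robot

A 6-joint arm with a two-finger parallel gripper is mounted at the origin on a cart in front of the work surface, level with it; the furniture and walls round the work are solid. World frame = base frame: x ahead of the robot, y to its left, z up, the work surface at z = 0. Lengths are in mm, angles in degrees, forces in N, time in s.
With the tool pointing down it reaches from about 300 to 850 mm from the base axis. Payload 4.2 kg.
Tool frame: the origin (TCP) lies at the very end of the fingers, on their centre line; the grasp point (between the pads) lies 19 mm behind it; z points along the fingers, y is the line along which they close (so a half turn about z gives the same grasp; the last joint's range is limited). The gripper opens to 91 mm and grips with 3 to 60 N. Pads are 32 mm wide; open, the fingers measure 118 mm over their backs; the gripper's body (76 mm by 178 mm) begins 60 mm behind the grasp point.
Start: joints at [68.984, 18.312, 89.639, -0, 72.044, -1.146], TCP at [195.441, 540.785, 189.976] pointing down, gripper open.
Joint ranges: [-177.97, 177.97], [-48.28, 115.42], [12.27, 149.76], [-77.06, 257.06], [2.81, 150.46], [-146.56, 146.56]. Speed limits (degrees/s): [147.25, 147.25, 180, 180, 180, 180].

## Interface

Orientations are given as [roll, pitch, yaw] about the fixed x, y, z axes, in that order (R = Rz(yaw) Ry(pitch) Rx(roll)).
In Python, from workcell import * gives the robot as it stands.
- The arm moves only by the tool move_arm, never from a script. Its argument "motion" is a list of rows, each a list of 3 entries, a list of its own where there are three numbers: the finger opening in mm, from 0 to 91.2, then the shift along the world's x, y, z in units of 25 mm (1.0 is 25 mm), then the turn, a rotation vector about the world's x, y, z in units of 4 degrees (1.0 is 4 degrees). In form: [[grip, [x, y, z], [ax, ay, az]], ...]. A call has 1 to 20 rows; each row shifts and turns the commanded pose from where the row before left it; what a row does not reach is not made up. A row lasts 1/12 s, in which the tool goes at most 41.7 mm and 7.16 degrees, less where a joint would pass 70% of its speed; a pose out of reach is approached as far as the arm can. A call with a number of a shift or a turn outside -1 to 1 is refused whole. A call with a gripper value outside its range is refused whole. The fingers move at their own pace and stop on an object; "grip_force" is the grip in N (left out, the last holds). Time passes only in rows, so rows that do not move let the fingers close. It gives the time, the measured TCP pose, the force, the opening and the grip force at its end, in the units of the state.
- state(): the state, without advancing time (a new reading comes with each control period).
- grab_frame(name): name is "side" or "top" or "wrist"; returns the picture (420x560x3 uint8, blue, green, red); there is no depth.
- camera_info(name): a dict with "fx", "fy", "cx", "cy" (pixels), "rvec" (rotation vector, rad) and "tvec" (3), from world to camera coordinates, as OpenCV has them. Camera axes: x right, y down, z forward; pixel columns grow to the right and rows downward; lengths in mm; the calibration is good to about 2 mm. A picture is of the moment at which its call begins: read the wrist's pose just before it. camera_info takes no time and is no camera call; for the wrist camera it gives the pose at the moment of the call.
- job_done(): hands the job in; it is judged then, once.
The state is a dict: "time_s": time; "qpos": joint angles; "qvel": joint speeds; "effort": joint torques, N m; "ee_pos": TCP position; "ee_rot": TCP orientation; "force": force on the tool from outside, world axes, zero at the start; "torque": the same for the moment, N m; "gripper_width": finger opening in mm; "gripper_force": force on a finger pad.
Only numpy, scipy, OpenCV 4.12 (cv2) and the standard library are available. Lean on these libraries where they do the work, as an engineer would, in place of code of your own. Each camera call takes 0.05 s, during which the arm holds its last target. There are 200 camera calls.

## Working session

There is one attempt and no reset: what is moved stays moved. The work goes in short steps, Python scripts to look and compute and a tool call to move; the robot and the scene stay as the last step left them, time stands still between calls to the robot, and variables do not carry over. Pictures are saved under pics/ and viewed, at most 10 in all, crops included, and the job is handed in when it is done.

Besides the shell and the picture viewer there is one more tool, called after ">>>" by a JSON object that holds its "method" and its "body", one argument or row to a line. move_arm: Moves the arm, as the interface text tells. Shifts and turns lie within -1 to 1; 1 stands for 25 mm of shift or 4 degrees of turn. Its arguments: {"type":"object","properties":{"motion":{"type":"array","items":{"type":"array"}},"grip_force":{"type":"number"}},"required":["motion"]}

```bash
mkdir -p pics; ls; python3 - <<'E'
from workcell import *
import cv2,numpy as np
s=state();print(s)
a=grab_frame("top");b=grab_frame("side")
cv2.imwrite("pics/top.png",a);cv2.imwrite("pics/side.png",b)
for n in("top","side"):print(camera_info(n))
E
```

```text
pics
{'time_s': 0.0, 'qpos': array([ 6.89851229e+01,  1.83515891e+01,  8.97065057e+01, -2.38109146e-04,
        7.20451469e+01, -1.14733450e+00]), 'qvel': array([ 0.01010752, -0.03463614, -0.07953818, -0.08387444,  0.15189356,
        0.02201481]), 'effort': array([-4.43213594e-04, -4.12456870e+01, -2.31971008e+01,  7.28218001e-02,
        4.58362768e-02, -1.51452000e-04]), 'ee_pos': array([195.2257086 , 540.25018758, 189.1201834 ]), 'ee_rot': array([-1.79896774e+02, -1.84091691e-03,  1.60132529e+02]), 'force': array([ 0.19346986, -0.63207098,  0.01911096]), 'torque': array([ 0.01964911,  0.04701246, -0.00170215]), 'gripper_force': 0.0, 'gripper_width': 91.19554458829657}
{'fx': 397.1843572002644, 'fy': 397.1843572002644, 'cx': 285.47664591071185, 'cy': 212.32437975482887, 'rvec': array([ 2.15388344, -2.18918082,  0.12114594]), 'tvec': array([272.01865807, 485.52768069, 849.84117709])}
{'fx': 456.45249304469803, 'fy': 456.45249304469803, 'cx': 274.6550499868962, 'cy': 211.66368096426598, 'rvec': array([ 2.09417582, -0.55577556,  0.28722998]), 'tvec': array([-277.76384489,  321.62274489,  493.26505008])}
```

View pics/top.png

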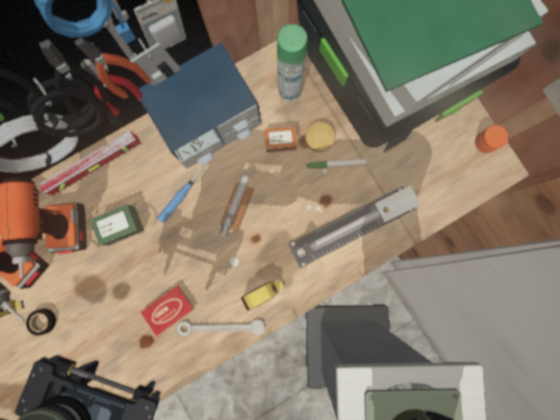

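View pics/side.png

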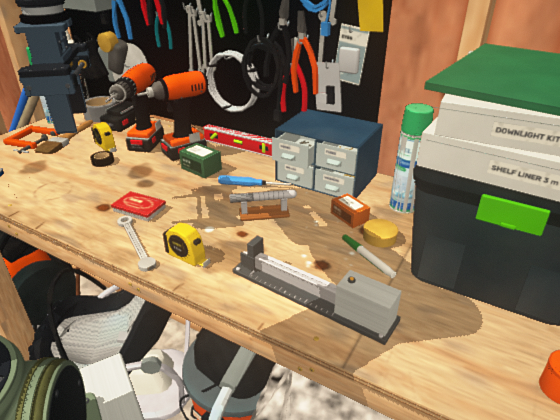

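```bash
cat > h.py <<'E'
from workcell import *
import cv2,numpy as np
from scipy.spatial.transform import Rotation as R
def ray(n,uv,z,ci=None):
    c=ci or camera_info(n); M=cv2.Rodrigues(c["rvec"])[0]
    o=-M.T@c["tvec"]; uv=np.atleast_2d(np.array(uv,float))
    d=np.c_[(uv-[c["cx"],c["cy"]])/[c["fx"],c["fy"]],np.ones(len(uv))]@M
    return o+d*((z-o[2])/d[:,2])[:,None]
def pix(n,P,ci=None):
    c=ci or camera_info(n);K=np.array([[c["fx"],0,c["cx"]],[0,c["fy"],c["cy"]],[0,0,1]])
    return cv2.projectPoints(np.array(P,float).reshape(-1,3),c["rvec"],c["tvec"],K,None)[0][:,0]
E
python3 - <<'E'
from h import *
a=cv2.imread("pics/top.png");b=cv2.imread("pics/side.png")
A=cv2.resize(a[165:275,205:425],None,fx=3.6,fy=3.6,interpolation=2)[:300*2]
B=cv2.resize(b[180:345,220:410],None,fx=1,fy=1)
A=cv2.resize(a[165:270,210:425],None,fx=3.5,fy=3.5,interpolation=cv2.INTER_CUBIC)
B=cv2.resize(b[180:230,222:310],(753,428//2),interpolation=cv2.INTER_CUBIC)
im=np.vstack([A[:,:752],B[:,:752]]);print(A.shape,im.shape)
cv2.imwrite("pics/crop.png",im)
print(ray("top",[[293,250],[415,200],[245,180],[224,232]],45), camera_info("wrist"))
E
```

```text
(368, 752, 3) (582, 752, 3)
[[406.88452075 249.59689486  45.        ]
 [510.04887235 -15.97395097  45.        ]
 [559.49672958 350.74270075  45.        ]
 [447.58239332 396.23029544  45.        ]] {'fx': 369.60926407280687, 'fy': 369.60926407280687, 'cx': 274.6363842680702, 'cy': 209.67051002878088, 'rvec': array([-2.40194713, -1.68363569, -0.20595075]), 'tvec': array([-574.84391279,  -25.05866404,  389.34652638])}
```

View pics/crop.png

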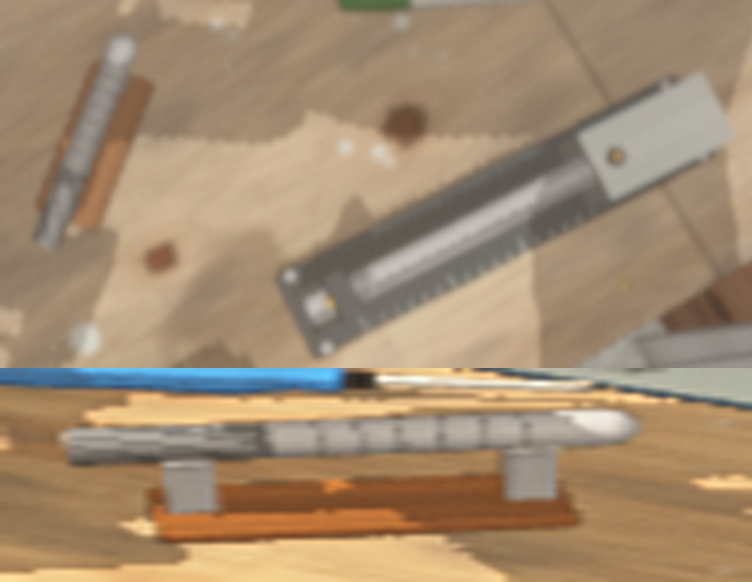

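```bash
python3 - <<'E'
from h import *
f=lambda p:np.array(p,float)/3.5+[210,165]-0.35
P=lambda p,z:ray("top",f(p),z)[:,:2].round(1)
b=P([[577,137],[698,72],[735,130],[613,200]],67);print("block",b,[np.linalg.norm(b[i]-b[i-1]).round(1) for i in range(4)])
pl=P([[280,278],[322,357]],10);print("plate end",pl,np.linalg.norm(pl[0]-pl[1]))
c=P([[304,296],[338,318],[345,285],[316,325]],67);print("cursor",c)
r=P([[122,34],[46,245]],45);print("rod",r,np.linalg.norm(r[0]-r[1]))
face=(b[0]+b[3])/2;back=(b[1]+b[2])/2;e=pl.mean(0)
for d in(face-back,e-face,r[1]-r[0]):print(np.degrees(np.arctan2(d[1],d[0])),np.linalg.norm(d))
print(face,back,e)
g=lambda p:np.array(p)*[88/753,50/214]+[222,180]-[0,368*50/214]
print("side rod",ray("side",g([[637,427],[68,446]]),45))
E
```

```text
block [[500.5  77.1]
 [538.8   2.4]
 [503.2 -18.1]
 [462.2  57.1]] [np.float64(43.2), np.float64(83.9), np.float64(41.1), np.float64(85.7)]
plate end [[420.4 255.9]
 [370.3 230.3]] 56.26162102179421
cursor [[408.2 242.9]
 [394.9 223. ]
 [414.3 218.4]
 [391.  236.1]]
rod [[571.9 351.7]
 [442.  398.8]] 138.17532341196093
117.87970641484762 84.7916564291558
116.04181659489382 195.88772294352705
160.07003367758472 138.17532341196093
[481.35  67.1 ] [521.    -7.85] [395.35 243.1 ]
side rod [[566.96139971 346.09186686  45.        ]
 [439.6323866  400.07048851  45.        ]]
```

>>> {"method": "move_arm", "body": {
  "motion": [
    [91,[0.9,-0.5,0],[0,0,0]],
    [91,[0.9,-0.5,0],[0,0,0]],
    [91,[0.9,-0.5,0],[0,0,0]],
    [91,[0.9,-0.5,0],[0,0,0]],
    [91,[0.9,-0.5,0],[0,0,0]],
    [91,[0.9,-0.5,0],[0,0,0]],
    [91,[0.9,-0.5,0],[0,0,0]],
    [91,[0.9,-0.5,0],[0,0,0]],
    [91,[0.9,-0.5,0],[0,0,0]],
    [91,[0.9,-0.5,-0.5],[0,0,0]],
    [91,[0.9,-0.5,-0.5],[0,0,0]],
    [91,[0.9,-0.5,-0.5],[0,0,0]],
    [91,[0,0,0],[0,0,0]],
    [91,[0,0,0],[0,0,0]]
  ],
  "grip_force": 20
}}

```text
time_s: 1.27
ee_pos: [465.6, 389.7, 151.1]
ee_rot: [-179.9, -0.1, 160.0]
force: [0.1, 0.3, 0.7]
gripper_width: 90.6
gripper_force: 0.0
```

```bash
python3 - <<'E'
from h import *
s=state();print(s["ee_pos"],s["ee_rot"],s["force"],s["time_s"])
c=camera_info("wrist");a=grab_frame("wrist");cv2.imwrite("pics/w1.png",a);np.save("w1.npy",c,allow_pickle=True);
M=cv2.Rodrigues(c["rvec"])[0];print("cam",-M.T@c["tvec"],M[2])
E
```

```text
[465.61429839 389.67332867 151.05790911] [-1.79870836e+02 -1.08134498e-01  1.59992184e+02] [0.12169272 0.25907519 0.72811361] 1.2667
cam [401.14206552 414.18129492 345.13145916] [ 0.2255242  -0.08437929 -0.97057662]
```

View pics/w1.png

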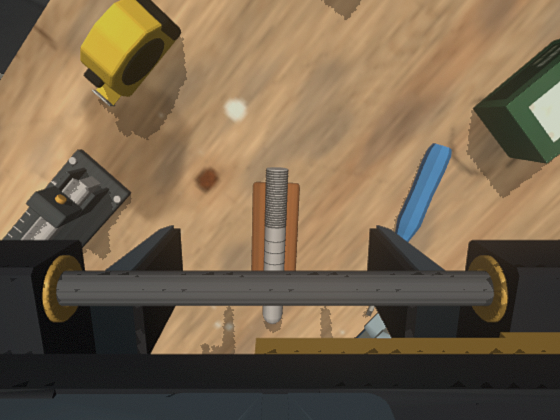

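Wrist view: the rod runs from its knurled end at about (277,168) to its nose at (272,325), between the open fingers. The bed's plate end and cursor are at left (80,190).

```bash
python3 - <<'E'
from h import *
c=np.load("w1.npy",allow_pickle=True).item();a=cv2.imread("pics/w1.png")
P=ray(0,[[277,168],[272,325],[276.5,200],[274.5,262]],45,c);print(P)
for i,j in((0,1),(2,3)):
  d=P[i]-P[j];print(np.degrees(np.arctan2(d[1],d[0])),np.linalg.norm(d))
# rod edges by row
for r in range(175,265,10):
  g=a[r,240:315].astype(int);sat=g.max(1)-g.min(1);x=np.where(sat<30)[0]+240;print(r,x.min(),x.max(),len(x),end=' | ')
s=state();t=s["ee_pos"];yaw=np.radians(160-180);u=np.array([np.cos(yaw),np.sin(yaw),0]);v=np.array([-u[1],u[0],0])
print([((p-t)@u,(p-t)@v) for p in P])
E
```

```text
[[438.72382416 401.89622655  45.        ]
 [571.26371395 348.83481264  45.        ]
 [463.63388985 392.38823315  45.        ]
 [514.74698369 371.92172217  45.        ]]
158.18165193319726 142.766718918976
158.17803596136517 55.058391126296726
175 266 287 22 | 185 266 286 21 | 195 266 286 21 | 205 266 286 21 | 215 265 285 21 | 225 265 285 21 | 235 265 284 20 | 245 265 284 20 | 255 264 284 21 | [(np.float64(-28.746280402321045), np.float64(1.6056860877422796)), (np.float64(113.948548380694), np.float64(-2.9244209171660245)), (np.float64(-2.0865502264190776), np.float64(1.19083908517704)), (np.float64(52.9440058976104), np.float64(-0.5596825788738578))]
```

>>> {"method": "move_arm", "body": {
  "motion": [
    [91,[0.01,0.04,-0.8],[0,0,-0.4]],
    [91,[0,0,-0.9],[0,0,0]],
    [91,[0,0,-0.9],[0,0,0]],
    [60,[0,0,-0.9],[0,0,0]],
    [40,[0,0,-0.9],[0,0,0]],
    [30,[0,0,-0.6],[0,0,0]],
    [26,[0,0,0],[0,0,0]],
    [26,[0,0,0],[0,0,0]],
    [26,[0,0,0],[0,0,0]],
    [26,[0,0,0],[0,0,0]]
  ],
  "grip_force": 15
}}

```text
time_s: 2.15
ee_pos: [466.4, 392.9, 29.3]
ee_rot: [179.8, 0.1, 158.6]
force: [0.5, -0.2, -0.2]
gripper_width: 47.4
gripper_force: 0.0
```

```bash
python3 - <<'E'
from h import *
s=state();t=s["ee_pos"];print(t,s["ee_rot"],s["force"],s["gripper_width"])
c=camera_info("wrist");a=grab_frame("wrist");cv2.imwrite("pics/w2.png",a)
print("tcp pix",pix(0,t+[0,0,19],c))
E
```

```text
[466.36699209 392.9476516   29.29911424] [1.79824920e+02 8.98850939e-02 1.58562629e+02] [ 0.47317947 -0.17829648 -0.17323262] 47.38769703529041
tcp pix [[273.8283792  258.93015657]]
```

View pics/w2.png

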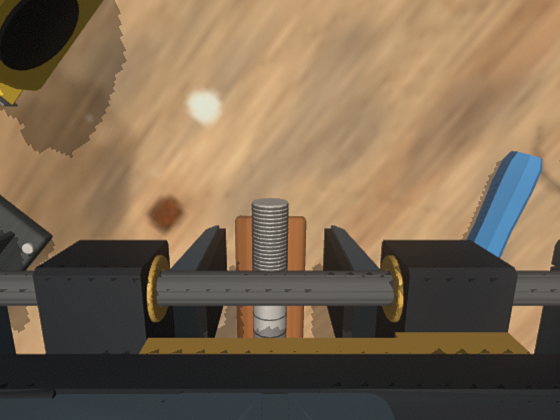

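The rod is at column 270 while the fingers' midpoint is at about 275, so it sits about 2 mm to the left. I'll correct for that and close.

>>> {"method": "move_arm", "body": {
  "motion": [
    [40,[-0.03,-0.09,-0.1],[0,0,0]],
    [30,[0,0,0],[0,0,0]],
    [20,[0,0,0],[0,0,0]],
    [10,[0,0,0],[0,0,0]],
    [10,[0,0,0],[0,0,0]],
    [10,[0,0,0],[0,0,0]],
    [10,[0,0,0],[0,0,0]],
    [10,[0,0,0],[0,0,0]],
    [10,[0,0,0],[0,0,0]]
  ],
  "grip_force": 25
}}

```text
time_s: 2.95
ee_pos: [465.5, 390.3, 25.3]
ee_rot: [179.9, 0.0, 158.5]
force: [0.4, 2.8, 1.5]
gripper_width: 15.2
gripper_force: 22.7
```

>>> {"method": "move_arm", "body": {
  "motion": [
    [10,[0,0,0.3],[0,0,0]],
    [10,[0,0,0.6],[0,0,0]],
    [10,[0,0,0.9],[0,0,0]],
    [10,[0,0,0.9],[0,0,0]],
    [10,[0,0,0.3],[0,0,0]],
    [10,[0,0,0],[0,0,0]],
    [10,[0,0,0],[0,0,0]],
    [10,[0,0,0],[0,0,0]]
  ],
  "grip_force": 35
}}

```text
time_s: 3.62
ee_pos: [463.8, 388.5, 98.3]
ee_rot: [-179.8, -0.1, 158.5]
force: [-0.7, -1.0, -2.7]
gripper_width: 14.9
gripper_force: 31.2
```

```bash
python3 - <<'E'
from h import *
s=state();t=s["ee_pos"];print(t,s["ee_rot"],s["force"],s["torque"],s["gripper_width"])
a=grab_frame("side");b=grab_frame("wrist");k=cv2.resize(a[130:290,200:360],(600,600),interpolation=2)
w=cv2.resize(b[170:350,200:350],(200,240));k[:240,:200]=w
cv2.imwrite("pics/s3.png",k)
E
```

```text
[463.81697623 388.46697126  98.30932791] [-1.79810642e+02 -9.84257459e-02  1.58529985e+02] [-0.66762689 -1.0474582  -2.65981648] [ 0.0166752   0.05436652 -0.00586828] 14.878600016509768
```

View pics/s3.png

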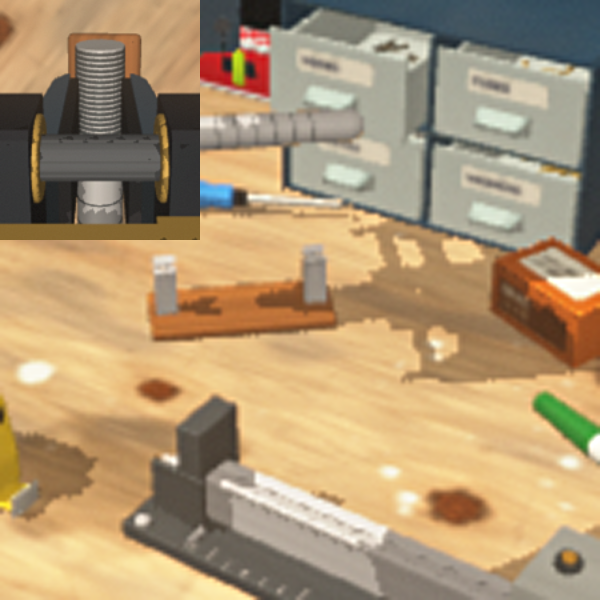

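The rod is held level in the grip, clear of its stand. I'll carry it over the bed.

>>> {"method": "move_arm", "body": {
  "motion": [
    [10,[-0.13,-0.69,0],[0,0,-0.87]],
    [10,[-0.13,-0.69,0],[0,0,-0.87]],
    [10,[-0.13,-0.69,0],[0,0,-0.87]],
    [10,[-0.13,-0.69,0],[0,0,-0.87]],
    [10,[-0.13,-0.69,0],[0,0,-0.87]],
    [10,[-0.13,-0.69,0],[0,0,-0.87]],
    [10,[-0.13,-0.69,0],[0,0,-0.87]],
    [10,[-0.13,-0.69,0],[0,0,-0.87]],
    [10,[-0.13,-0.69,0],[0,0,-0.87]],
    [10,[-0.13,-0.69,0],[0,0,-0.87]],
    [10,[-0.13,-0.69,0],[0,0,-0.87]],
    [10,[-0.13,-0.69,0],[0,0,-0.87]],
    [10,[0,0,0],[0,0,0]],
    [10,[0,0,0],[0,0,0]],
    [10,[0,0,0],[0,0,0]]
  ]
}}

```text
time_s: 4.97
ee_pos: [426.1, 183.0, 99.7]
ee_rot: [180.0, -0.0, 116.8]
force: [-0.1, 0.2, -2.3]
gripper_width: 15.1
gripper_force: 31.3
```

```bash
python3 - <<'E'
from h import *
s=state();t=s["ee_pos"];print(t,s["ee_rot"],s["force"],s["torque"],s["gripper_width"])
np.save("w4.npy",camera_info("wrist"),allow_pickle=True)
b=grab_frame("wrist");cv2.imwrite("pics/w4.png",b);a=grab_frame("top");cv2.imwrite("pics/t4.png",a)
cv2.imwrite("pics/w4c.png",cv2.resize(b[0:340,130:430],None,fx=1.75,fy=1.75,interpolation=2))
E
```

```text
[426.13403678 182.95416268  99.71279841] [ 1.79991117e+02 -2.04999911e-02  1.16804849e+02] [-0.05671459  0.2057062  -2.33087716] [-0.00349284  0.03717797 -0.02889819] 15.069506174414002
```

View pics/w4c.png

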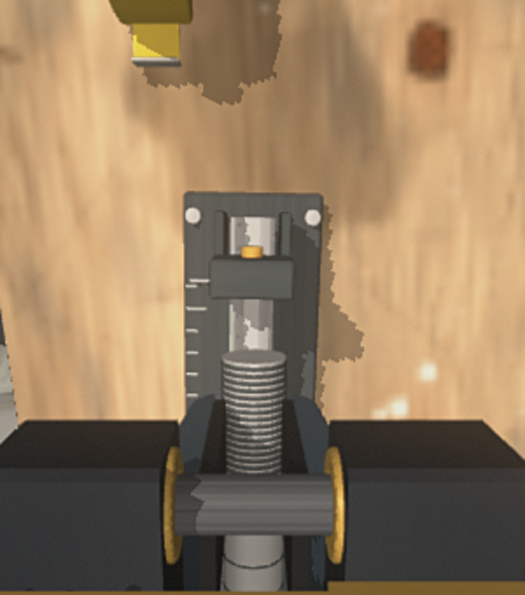

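The wrist crop shows the plate's end corners at (185,193) and (322,193), the cursor at rows 255 to 297, and the rod's rear end at row 352 with its centre at column 254.

```bash
python3 - <<'E'
from h import *
c=np.load("w4.npy",allow_pickle=True).item();t=np.array([426.13,182.95,0])
f=lambda p:np.array(p,float)/1.75+[130,0]
M=cv2.Rodrigues(c["rvec"])[0];print("cam",-M.T@c["tvec"])
th=np.radians(116.8);u=np.array([np.cos(th),np.sin(th),0]);v=np.array([u[1],-u[0],0])
def q(name,p,z):
  P=ray(0,f(p),z,c);print(name,[((x-t)@u).round(1) for x in P],[((x-t)@v).round(1) for x in P])
q("plate end L,R; edge L,R lower",[[185,193],[322,193],[185,395],[317,395]],10)
q("screws",[[193,216],[313,216]],12)
q("cursor top back L,R",[[212,256],[293,256]],67)
q("cursor top front L,R",[[210,297],[292,297]],67)
q("knob",[[252,247]],67)
q("rail",[[230,218],[276,218],[229,345],[275,345]],38)
q("rod end",[[222,358],[287,358],[227,470],[282,470],[254,350]],118.7)
q("rod end top",[[254,351]],127)
E
```

```text
cam [394.19748829 244.26411976 293.6813544 ]
plate end L,R; edge L,R lower [np.float64(74.5), np.float64(74.4), np.float64(-14.6), np.float64(-14.7)] [np.float64(-29.2), np.float64(28.8), np.float64(-31.6), np.float64(28.7)]
screws [np.float64(65.0), np.float64(65.0)] [np.float64(-25.9), np.float64(25.0)]
cursor top back L,R [np.float64(52.3), np.float64(52.3)] [np.float64(-14.7), np.float64(13.3)]
cursor top front L,R [np.float64(38.1), np.float64(38.0)] [np.float64(-15.7), np.float64(13.2)]
knob [np.float64(55.4)] [np.float64(-0.9)]
rail [np.float64(64.6), np.float64(64.6), np.float64(14.6), np.float64(14.6)] [np.float64(-9.3), np.float64(8.4), np.float64(-10.3), np.float64(8.3)]
rod end [np.float64(28.1), np.float64(28.1), np.float64(-5.2), np.float64(-5.3), np.float64(30.4)] [np.float64(-9.3), np.float64(8.8), np.float64(-8.3), np.float64(7.7), np.float64(-0.4)]
rod end top [np.float64(32.0)] [np.float64(-0.4)]
```

>>> {"method": "move_arm", "body": {
  "motion": [
    [10,[0.08,-0.23,-0.4],[0,0,-0.13]],
    [10,[0,0,-0.7],[0,0,0]],
    [10,[0,0,-0.7],[0,0,0]],
    [10,[0,0,-0.5],[0,0,0]],
    [10,[0,0,-0.2],[0,0,0]],
    [10,[0,0,-0.1],[0,0,0]],
    [10,[0,0,0],[0,0,0]],
    [10,[0,0,0],[0,0,0]],
    [10,[0,0,0],[0,0,0]]
  ]
}}

```text
time_s: 5.82
ee_pos: [428.6, 177.2, 35.7]
ee_rot: [179.9, 0.0, 116.3]
force: [0.2, -0.5, -2.2]
gripper_width: 14.8
gripper_force: 31.3
```

```bash
python3 - <<'E'
from h import *
s=state();t=s["ee_pos"];print(t,s["ee_rot"],s["force"],s["torque"])
np.save("w5.npy",camera_info("wrist"),allow_pickle=True)
b=grab_frame("wrist");cv2.imwrite("pics/w5.png",b);a=grab_frame("side")
k=np.hstack([cv2.resize(b[60:340,170:390],(471,600),interpolation=2),cv2.resize(a[220:340,220:285],(325,600),interpolation=2)])
cv2.imwrite("pics/w5c.png",k)
E
```

```text
[428.64545028 177.20171806  35.72177174] [1.79893384e+02 7.13079916e-03 1.16266807e+02] [ 0.17421904 -0.45075655 -2.1726262 ] [-0.01385826  0.00613148  0.02400854]
```

View pics/w5c.png

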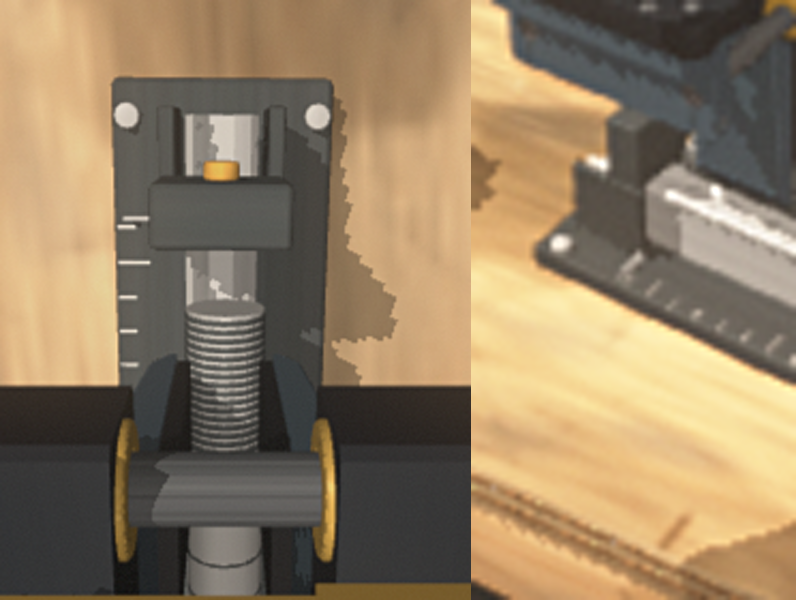

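The rod end's centre is at crop column 225, the cursor's at 220 and the rail's at about 222. The rod is about 10 mm above the V.

```bash
python3 - <<'E'
from h import *
c=np.load("w5.npy",allow_pickle=True).item();t=np.array([428.65,177.2,0])
f=lambda p:np.array(p,float)/2.141+[170,60]
th=np.radians(116.27);u=np.array([np.cos(th),np.sin(th),0]);v=np.array([u[1],-u[0],0])
def q(name,p,z):
  P=ray(0,f(p),z,c);print(name,*[((x-t)@u).round(1) for x in P],'|',*[((x-t)@v).round(1) for x in P])
q("plate end L,R; lower",[[112,80],[334,80],[119,370],[324,370]],10)
q("screws",[[126,115],[317,115]],12)
q("cursor top back/front L,R",[[152,182],[290,182],[149,248],[290,248]],67)
q("rail",[[185,118],[262,118],[185,296],[258,296]],38)
q("rod",[[187,310],[264,310],[191,450],[259,450]],55.4)
q("rod end top",[[225,300]],64)
E
```

```text
plate end L,R; lower 80.4 80.3 -0.3 -0.5 | -30.2 28.8 -31.1 28.5
screws 71.3 71.3 | -26.6 24.3
cursor top back/front L,R 57.6 57.6 44.1 44.1 | -15.3 12.7 -16.2 13.0
rail 70.4 70.4 27.7 27.6 | -9.7 8.4 -10.3 7.8
rod 28.2 28.2 -5.8 -5.9 | -9.1 8.4 -8.5 7.5
rod end top 32.4 | -0.5
```

>>> {"method": "move_arm", "body": {
  "motion": [
    [10,[-0.04,-0.02,0],[0,0,-0.1]],
    [10,[0,0,-0.16],[0,0,0]],
    [10,[0,0,-0.12],[0,0,0]],
    [10,[0,0,-0.06],[0,0,0]],
    [10,[0,0,0],[0,0,0]],
    [10,[0,0,0],[0,0,0]],
    [10,[0,0,0],[0,0,0]]
  ]
}}

```text
time_s: 6.5
ee_pos: [426.9, 176.3, 26.4]
ee_rot: [-180.0, 0.0, 115.9]
force: [-0.1, -0.4, -2.5]
gripper_width: 15.0
gripper_force: 31.2
```

>>> {"method": "move_arm", "body": {
  "motion": [
    [10,[0,0,-0.03],[0,0,0]],
    [10,[0,0,0],[0,0,0]],
    [10,[0,0,0],[0,0,0]],
    [10,[0,0,0],[0,0,0]]
  ]
}}

```text
time_s: 6.83
ee_pos: [427.2, 176.4, 25.8]
ee_rot: [180.0, 0.0, 115.9]
force: [0.9, -0.6, -1.9]
gripper_width: 15.3
gripper_force: 31.1
```

>>> {"method": "move_arm", "body": {
  "motion": [
    [10,[0,0,-0.03],[0,0,0]],
    [10,[0,0,0],[0,0,0]],
    [10,[0,0,0],[0,0,0]],
    [10,[0,0,0],[0,0,0]]
  ]
}}

```text
time_s: 7.17
ee_pos: [427.6, 176.5, 25.3]
ee_rot: [179.9, 0.0, 115.9]
force: [1.9, 0.5, 1.2]
gripper_width: 14.9
gripper_force: 31.8
```

>>> {"method": "move_arm", "body": {
  "motion": [
    [10,[0.02,0.01,0],[0,0,0]],
    [10,[0,0,0],[0,0,0]],
    [10,[0,0,-0.02],[0,0,0]],
    [10,[0,0,0],[0,0,0]],
    [10,[0,0,0],[0,0,0]]
  ]
}}

```text
time_s: 7.58
ee_pos: [427.6, 176.6, 25.1]
ee_rot: [180.0, 0.0, 115.9]
force: [-0.3, -0.0, 6.5]
gripper_width: 14.7
gripper_force: 33.1
```

```bash
python3 - <<'E'
from h import *
s=state();print(s["force"],s["torque"],s["ee_rot"])
E
```

```text
[-0.28938571 -0.01859993  6.54986191] [-0.09196761  0.04227623  0.10821667] [1.79961497e+02 6.42139038e-03 1.15853675e+02]
```

Seated in the V with no side force. I'll release briefly so the rod settles, then re-grip.

>>> {"method": "move_arm", "body": {
  "motion": [
    [28,[0,0,0],[0,0,0]],
    [28,[0,0,0],[0,0,0]],
    [28,[0,0,0],[0,0,0]],
    [28,[0,0,0],[0,0,0]],
    [28,[0,0,0],[0,0,0]]
  ]
}}

```text
time_s: 8.0
ee_pos: [427.1, 176.4, 24.2]
ee_rot: [-180.0, -0.0, 115.8]
force: [0.3, 0.2, 0.2]
gripper_width: 27.7
gripper_force: 0.0
```

```bash
python3 - <<'E'
from h import *
s=state();t=s["ee_pos"];print(t,s["force"],s["torque"],s["gripper_width"])
c=camera_info("wrist");b=grab_frame("wrist");cv2.imwrite("pics/w6.png",b)
k=cv2.resize(b[60:340,170:390],(471,600),interpolation=2);cv2.imwrite("pics/w6c.png",k)
th=np.radians(115.86);u=np.array([np.cos(th),np.sin(th),0])
print(pix(0,[t+[0,0,19]+u*k for k in(-10,0,28,40)],c))
# rail/rod edges by row
g=cv2.cvtColor(b,6)
print(g[190,240:310]);print(g[225,240:310])
E
```

```text
[427.08068132 176.39064097  24.16674635] [0.34895197 0.19411823 0.19263422] [-0.08533908 -0.01720278  0.0008081 ] 27.736553839615343
[[276.04967976 277.24456053]
 [276.03580118 258.8892827 ]
 [275.994955   204.86769104]
 [275.97649224 180.44955021]]
[ 96  96  98  95  96  95  93  94  94  93  94  94  94  99  97  95  93  90
 116 185 193 192 162 143 142 127 123 121 120 120 142 153 152 154 154 153
 153 153 151 154 153 153 126 123 124 123 121 118 118 119 119 121 121  99
  73  71  72  71  67  67  67  67  68  69  68  69  69  69  70  70]
[ 94  94  95  95  95  92  93  94  92  93  92  94  93  95  97  95  96  81
  68  75  88 113 110 148 171 178 185 170 165 147 143 127 122 122 122 123
 122 119 118 116 115 131 132 128 143 148 159 156 133 105  96  81  63  55
  52  68  70  68  66  66  66  67  67  67  66  68  65  67  68  67]
```

View pics/w6c.png

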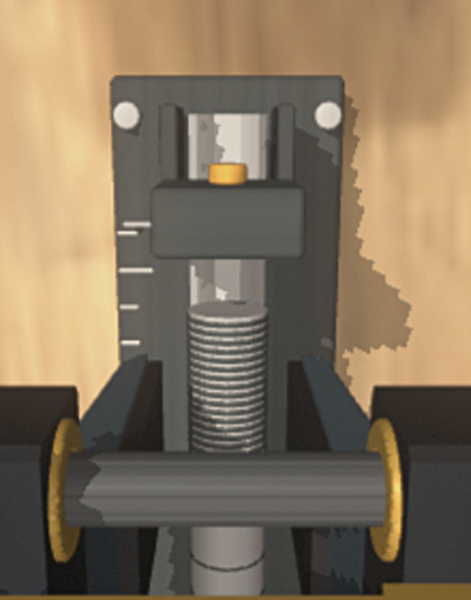

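The rod now lies in line with the rail, its end at about (228,305) in the crop, and the finger midpoint is about 225.

>>> {"method": "move_arm", "body": {
  "motion": [
    [26,[0.02,0.01,0.04],[0,0,0]],
    [18,[0,0,0],[0,0,0]],
    [10,[0,0,0],[0,0,0]],
    [10,[0,0,0],[0,0,0]],
    [10,[0,0,0],[0,0,0]],
    [10,[0,0,0],[0,0,0]],
    [10,[0,0,0],[0,0,0]]
  ],
  "grip_force": 20
}}

```text
time_s: 8.63
ee_pos: [427.7, 176.7, 25.5]
ee_rot: [-180.0, -0.0, 115.8]
force: [-1.9, -0.7, 0.5]
gripper_width: 15.2
gripper_force: 18.1
```

>>> {"method": "move_arm", "body": {
  "motion": [
    [10,[0.06,-0.145,0],[0,0,0]],
    [10,[0.07,-0.145,0],[0,0,0]],
    [10,[0.07,-0.145,0],[0,0,0]],
    [10,[0,0,0],[0,0,0]],
    [10,[0,0,0],[0,0,0]]
  ]
}}

```text
time_s: 9.05
ee_pos: [433.2, 165.3, 25.5]
ee_rot: [-180.0, 0.0, 115.8]
force: [0.4, 0.2, -0.3]
gripper_width: 15.3
gripper_force: 18.0
```

>>> {"method": "move_arm", "body": {
  "motion": [
    [10,[0.035,-0.072,0],[0,0,0]],
    [10,[0.035,-0.072,0],[0,0,0]],
    [10,[0.035,-0.072,0],[0,0,0]],
    [10,[0.035,-0.072,0],[0,0,0]],
    [10,[0,0,0],[0,0,0]]
  ]
}}

```text
time_s: 9.47
ee_pos: [436.5, 158.4, 25.5]
ee_rot: [-180.0, 0.0, 115.8]
force: [-1.8, 0.4, 0.4]
gripper_width: 14.7
gripper_force: 18.0
```

>>> {"method": "move_arm", "body": {
  "motion": [
    [10,[0.03,-0.072,0],[0,0,0]],
    [10,[0.035,-0.072,0],[0,0,0]],
    [10,[0.035,-0.072,0],[0,0,0]],
    [10,[0,0,0],[0,0,0]]
  ]
}}

```text
time_s: 9.8
ee_pos: [439.0, 153.2, 25.5]
ee_rot: [180.0, -0.0, 115.8]
force: [-2.1, 2.4, -0.8]
gripper_width: 15.3
gripper_force: 18.0
```

>>> {"method": "move_arm", "body": {
  "motion": [
    [10,[0.035,-0.072,0],[0,0,0]],
    [10,[0.035,-0.072,0],[0,0,0]],
    [10,[0,0,0],[0,0,0]]
  ],
  "grip_force": 30
}}

```text
time_s: 10.05
ee_pos: [440.5, 150.1, 25.5]
ee_rot: [180.0, -0.1, 115.8]
force: [-2.4, 3.6, 0.4]
gripper_width: 15.0
gripper_force: 26.8
```

>>> {"method": "move_arm", "body": {
  "motion": [
    [10,[0.03,-0.072,0],[0,0,0]],
    [10,[0.035,-0.072,0],[0,0,0]],
    [10,[0,0,0],[0,0,0]]
  ]
}}

```text
time_s: 10.3
ee_pos: [442.3, 146.4, 25.5]
ee_rot: [180.0, -0.0, 115.8]
force: [-1.6, 2.5, -0.1]
gripper_width: 14.8
gripper_force: 26.8
```

>>> {"method": "move_arm", "body": {
  "motion": [
    [10,[0.035,-0.072,0],[0,0,0]],
    [10,[0.035,-0.072,0],[0,0,0]],
    [10,[0.035,-0.072,0],[0,0,0]],
    [10,[0,0,0],[0,0,0]]
  ]
}}

```text
time_s: 10.63
ee_pos: [445.0, 140.9, 25.5]
ee_rot: [180.0, -0.0, 115.8]
force: [-2.4, 2.5, 0.3]
gripper_width: 15.3
gripper_force: 26.8
```

>>> {"method": "move_arm", "body": {
  "motion": [
    [10,[0.015,-0.03,0],[0,0,0]],
    [10,[0.015,-0.03,0],[0,0,0]],
    [10,[0,0,0],[0,0,0]]
  ]
}}

```text
time_s: 10.88
ee_pos: [445.5, 139.7, 25.5]
ee_rot: [180.0, -0.1, 115.8]
force: [-2.9, 5.0, 1.3]
gripper_width: 14.7
gripper_force: 26.8
```

>>> {"method": "move_arm", "body": {
  "motion": [
    [10,[0.015,-0.03,0],[0,0,0]],
    [10,[0.015,-0.03,0],[0,0,0]],
    [10,[0,0,0],[0,0,0]]
  ]
}}

```text
time_s: 11.13
ee_pos: [446.2, 138.3, 25.4]
ee_rot: [180.0, -0.1, 115.8]
force: [-3.4, 6.6, -0.1]
gripper_width: 14.8
gripper_force: 26.8
```

>>> {"method": "move_arm", "body": {
  "motion": [
    [10,[0.015,-0.03,0],[0,0,0]],
    [10,[0.015,-0.03,0],[0,0,0]],
    [10,[0,0,0],[0,0,0]]
  ]
}}

```text
time_s: 11.38
ee_pos: [446.3, 138.1, 25.4]
ee_rot: [-180.0, -0.2, 115.7]
force: [-5.2, 11.3, 0.4]
gripper_width: 14.9
gripper_force: 26.8
```

```bash
python3 - <<'E'
from h import *
s=state();t=s["ee_pos"];print(t,s["force"],s["torque"])
c=camera_info("wrist");np.save("w7.npy",c,allow_pickle=True);b=grab_frame("wrist");cv2.imwrite("pics/w7.png",b)
a=grab_frame("top");cv2.imwrite("pics/t7.png",a)
k=np.hstack([cv2.resize(b[0:280,170:390],(471,600),interpolation=2),cv2.resize(a[215:265,285:312],(324,600),interpolation=2)]);cv2.imwrite("pics/w7c.png",k)
E
```

```text
[446.27184976 138.11197899  25.43565806] [-5.1903326  11.26804025  0.39609569] [2.11204843 0.98710014 0.01207222]
```

View pics/w7c.png

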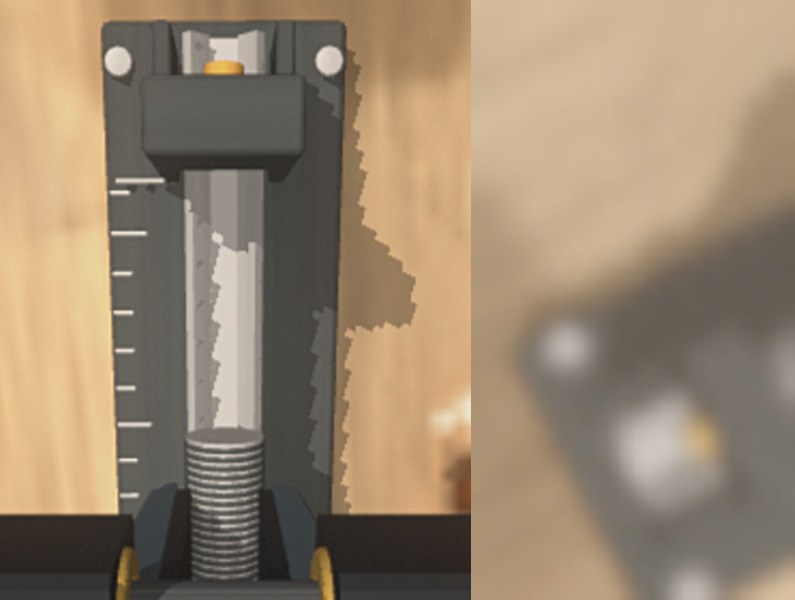

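The cursor's front top edge is at crop row about 155, the rod end's upper rim at about row 430, and the plate end at row 22.

```bash
python3 - <<'E'
from h import *
c=np.load("w7.npy",allow_pickle=True).item();t=np.array([446.27,138.11,0])
f=lambda p:np.array(p,float)/2.141+[170,0]
th=np.radians(115.8);u=np.array([np.cos(th),np.sin(th),0])
for n,p,z in(("plate",[224,22],10),("cursor back",[224,75],67),("cursor front",[224,155],67),("rod end rim",[224,431],54),("rod end rim low?",[224,446],54),("screw",[224,60],12)):
  print(n,(ray(0,f(p),z,c)[0]-t)@u)
E
```

```text
plate 122.9592229082628
cursor back 99.55000485998394
cursor front 86.10993712979746
rod end rim 31.78638939602842
rod end rim low? 28.479069801537214
screw 114.10538323446794
```

>>> {"method": "move_arm", "body": {
  "motion": [
    [10,[0,0,0],[0,0,0]],
    [10,[0.01,-0.025,0],[0,0,0]],
    [10,[0,0,0],[0,0,0]],
    [10,[0,0,0],[0,0,0]]
  ]
}}

```text
time_s: 11.82
ee_pos: [446.3, 138.1, 25.4]
ee_rot: [180.0, -0.3, 115.7]
force: [-6.1, 13.1, 1.3]
gripper_width: 14.9
gripper_force: 26.9
```

>>> {"method": "move_arm", "body": {
  "motion": [
    [10,[0.012,-0.025,0],[0,0,0]],
    [10,[0,0,0],[0,0,0]],
    [10,[0,0,0],[0,0,0]],
    [10,[0,0,0],[0,0,0]]
  ]
}}

```text
time_s: 12.15
ee_pos: [446.3, 138.0, 25.5]
ee_rot: [180.0, -0.3, 115.7]
force: [-7.5, 16.7, 0.7]
gripper_width: 14.8
gripper_force: 26.9
```

Bottomed: 18 N with no motion. I'll unload and release.

>>> {"method": "move_arm", "body": {
  "motion": [
    [10,[-0.026,0.054,0],[0,0,0]],
    [10,[-0.026,0.054,0],[0,0,0]],
    [10,[0,0,0],[0,0,0]],
    [10,[0,0,0],[0,0,0]]
  ]
}}

```text
time_s: 12.48
ee_pos: [446.3, 138.1, 25.4]
ee_rot: [180.0, -0.0, 115.8]
force: [-2.8, 5.7, 0.4]
gripper_width: 14.8
gripper_force: 26.7
```

>>> {"method": "move_arm", "body": {
  "motion": [
    [50,[0,0,0],[0,0,0]],
    [50,[0,0,0],[0,0,0]],
    [50,[0,0,0],[0,0,0]],
    [50,[0,0,0],[0,0,0]],
    [50,[0,0,0],[0,0,0]],
    [50,[0,0,0],[0,0,0]],
    [60,[0,0,0.4],[0,0,0]],
    [60,[0,0,0.8],[0,0,0]],
    [60,[0,0,0.8],[0,0,0]],
    [60,[0,0,0.4],[0,0,0]],
    [60,[-0.4,0.8,0],[0,0,0]],
    [60,[-0.4,0.8,0],[0,0,0]],
    [60,[-0.4,0.85,0],[0,0,0]],
    [60,[-0.4,0.9,0],[0,0,0]],
    [60,[0,0,0],[0,0,0]],
    [60,[0,0,0],[0,0,0]]
  ]
}}

```text
time_s: 13.82
ee_pos: [406.2, 222.0, 85.5]
ee_rot: [180.0, 0.0, 116.0]
force: [-0.7, -0.1, 0.5]
gripper_width: 60.1
gripper_force: 0.0
```

```bash
python3 - <<'E'
from h import *
s=state();t=s["ee_pos"];print(t,s["force"],s["gripper_width"])
c=camera_info("wrist");np.save("w8.npy",c,allow_pickle=True);b=grab_frame("wrist");cv2.imwrite("pics/w8.png",b)
a=grab_frame("side");cv2.imwrite("pics/s8.png",a)
k=np.hstack([cv2.resize(b[100:340,150:400],(450,432),interpolation=2),cv2.resize(a[220:340,230:326],(346,432),interpolation=2)]);cv2.imwrite("pics/w8c.png",k)
th=np.radians(115.8);u=np.array([np.cos(th),np.sin(th),0])
print(pix(0,[t*[1,1,0]+[0,0,67]+u*k for k in(-7,0,7)],c))
E
```

```text
[406.17335342 221.9504779   85.49335176] [-0.6824859  -0.0976713   0.53481964] 60.082108061278376
[[275.67580723 246.81170211]
 [275.70676723 235.83089253]
 [275.73820193 224.68171505]]
```

View pics/w8c.png

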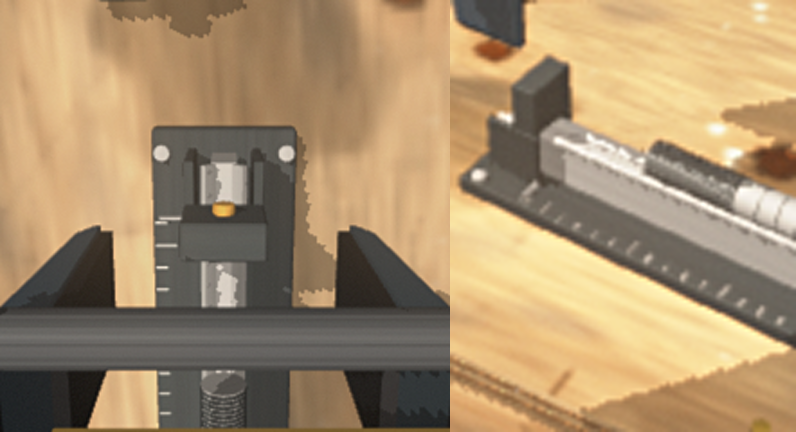

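Cursor top at crop rows 224–260 and column 223, about 1 mm left of the tool. The rod lies in the hole with its rear end at (223,380).

>>> {"method": "move_arm", "body": {
  "motion": [
    [60,[-0.035,-0.017,-0.4],[0,0,0]],
    [60,[0,0,-0.7],[0,0,0]],
    [50,[0,0,-0.5],[0,0,0]],
    [40,[0,0,0],[0,0,0]],
    [30,[0,0,0],[0,0,0]],
    [20,[0,0,0],[0,0,0]],
    [20,[0,0,0],[0,0,0]],
    [20,[0,0,0],[0,0,0]],
    [20,[0,0,0],[0,0,0]],
    [20,[0,0,0],[0,0,0]],
    [20,[0,0,0],[0,0,0]]
  ],
  "grip_force": 12
}}

```text
time_s: 14.83
ee_pos: [405.7, 221.1, 45.7]
ee_rot: [180.0, 0.0, 115.9]
force: [-0.2, -0.0, 0.8]
gripper_width: 20.1
gripper_force: 0.0
```

```bash
python3 - <<'E'
from h import *
s=state();print(s["ee_pos"],s["force"],s["gripper_width"],s["gripper_force"])
b=grab_frame("wrist");cv2.imwrite("pics/w9.png",b)
a=grab_frame("side")
k=np.hstack([cv2.resize(b[100:340,150:400],(450,432),interpolation=2),cv2.resize(a[200:320,210:306],(346,432),interpolation=2)]);cv2.imwrite("pics/w9c.png",k)
E
```

```text
[405.65503901 221.07690379  45.72072349] [-0.18877405 -0.04902684  0.84016614] 20.103024665565247 0.0
```

View pics/w9c.png

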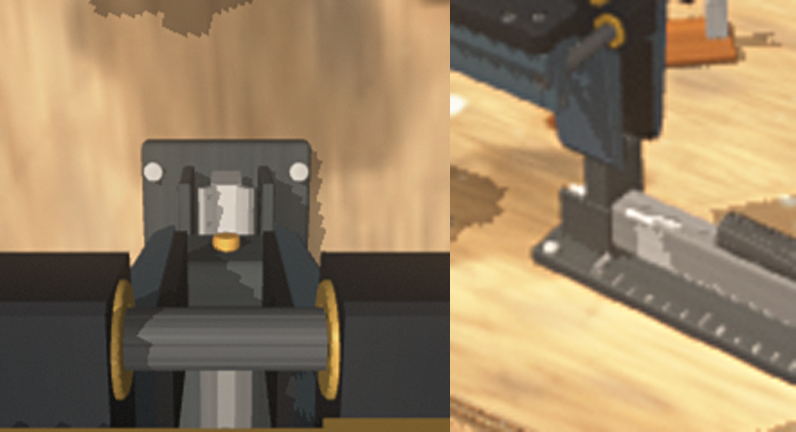

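Fingers straddle the cursor but haven't gripped it yet, so I'll close further.

>>> {"method": "move_arm", "body": {
  "motion": [
    [8,[0,0,0],[0,0,0]],
    [8,[0,0,0],[0,0,0]],
    [8,[0,0,0],[0,0,0]],
    [8,[0,0,0],[0,0,0]],
    [8,[0,0,0],[0,0,0]]
  ]
}}

```text
time_s: 15.35
ee_pos: [405.6, 221.0, 45.5]
ee_rot: [180.0, 0.0, 115.9]
force: [0.3, 0.7, 0.3]
gripper_width: 8.5
gripper_force: 0.0
```

```bash
python3 - <<'E'
from h import *
s=state();t=s["ee_pos"];c=camera_info("wrist");b=grab_frame("wrist");cv2.imwrite("pics/w10.png",b)
th=np.radians(115.9);u=np.array([np.cos(th),np.sin(th),0]);v=np.array([u[1],-u[0],0])
def orange(im):
  h=cv2.cvtColor(im,cv2.COLOR_BGR2HSV);m=cv2.inRange(h,(12,150,150),(25,255,255));n,l,st,ce=cv2.connectedComponentsWithStats(m)
  return [(st[i].tolist()) for i in range(1,n) if st[i,4]>15 and 200<ce[i][0]<350]
for n in("w8","w9","w10"):print(n,orange(cv2.imread(f"pics/{n}.png")))
print("pred z67 u=-7,0,7,10",pix(0,[t*[1,1,0]+[0,0,67]+u*k for k in(-7,0,7,10)],c).round(1).tolist())
print("fingertip",pix(0,[t+v*k for k in(-5,5)],c).round(1).tolist())
g=cv2.cvtColor(b,6);print(g[225:300:3,275]);print(g[255,225:325:2]);print(g[215,225:325:2])
g=cv2.cvtColor(cv2.imread("pics/w9.png"),6);print(g[225:300:3,275]);print(g[255,225:325:2]);print(g[215,225:325:2])
print(c["fx"])
E
```

```text
w8 [[203, 77, 28, 20, 493], [268, 213, 12, 7, 70]]
w9 [[192, 69, 32, 24, 674], [268, 231, 15, 9, 99], [331, 260, 7, 25, 96], [213, 263, 4, 10, 26], [332, 289, 7, 32, 124], [212, 302, 3, 8, 19]]
w10 [[192, 69, 32, 24, 697], [269, 231, 14, 9, 75], [305, 261, 5, 23, 76], [305, 290, 5, 31, 118]]
pred z67 u=-7,0,7,10 [[276.1, 273.9], [276.0, 260.8], [276.0, 247.5], [276.0, 241.7]]
fingertip [[266.8, 246.2], [284.9, 246.2]]
[201 203  83 134 141  63  42  54  64  63  64  64  63  64  64  52  62  82
  82  94  98 104  87  97  95]
[41 39 39 39 37 36 39 39 36 59 53 57 60 59 58 53 33 33 33 35 27 63 66 65
 67 64 65 65 67 47 32 33 33 32 38 58 58 56 56 60 66 48 36 37 35 37 38 34
 36 38]
[196 199 140  84  89  90  91  92  90  88  90  90  78  87  88  76  44  62
 175 170 135 133 129 141 152 196 201 202 185 179 175 173 133  86  45  53
  86  86  77  62  64  65  64  66  66  69  66  66  58 114]
[208 186 112 195 194  84  58  57  67  68  69  68  67  66  67  54  64  87
  87  98 102 108  91 102 100]
[63 63 65 63 63 63 62 53 38 38 38 37 33 31 31 68 68 68 70 69 68 69 68 68
 67 69 67 68 67 87 94 92 91 91 92 80 33 34 34 36 35 37 47 62 63 63 61 61
 61 63]
[203 204 146  89  93  96  95  94  93  92  94  92  87  90  94  74  48  68
 184 167 139 138 135 146 162 211 210 209 188 187 181 180 136  81  45  66
  90  90  79  66  66  68  67  68  71  69  69  68  65 117]
369.60926407280687
```

```bash
python3 - <<'E'
from h import *
s=state();t=s["ee_pos"];print(t,s["gripper_width"],s["force"])
th=np.radians(115.9);u=np.array([np.cos(th),np.sin(th),0]);v=np.array([u[1],-u[0],0])
o=t*[1,1,0]
print("cursor top corners pred side",pix("side",[o+a*u+b*v+[0,0,67] for a in(-7,7) for b in(-15,15)]).round(1).tolist())
print("tip",pix("side",[t+a*u+b*v for a in(-10,10) for b in(-4,4)]).round(1).tolist())
for z in (10,):print("plate end side pred",pix("side",[o+30*u+b*v+[0,0,10] for b in(-30,30)]).round(1))
b8=cv2.imread("pics/s8.png");a=grab_frame("side");cv2.imwrite("pics/s10.png",a)
g8=cv2.cvtColor(b8,6);g=cv2.cvtColor(a,6)
for r in range(226,280,4):print(r,g8[r,236:276:2],g[r,236:276:2])
E
```

```text
[405.55631924 220.99242932  45.4603359 ] 7.87258226981452 [-0.01004907  1.45138459  1.37118879]
cursor top corners pred side [[252.9, 245.8], [263.3, 237.0], [246.3, 242.9], [256.8, 234.3]]
tip [[258.6, 253.0], [261.3, 250.6], [249.4, 249.0], [252.1, 246.7]]
plate end side pred [[232.2 268.5]
 [252.6 251. ]]
226 [ 83  88  73  68  69  72  69  96 209 210 200 200 202 197 197 199 203 204
 204 198] [ 86  88  69  70  83  84  70  69  84  69  75  72  46  45  59  71 205 208
 203 199]
230 [192 183 145  68  71  69  71  92 221 215 216 218 214 209 204 204 208 202
 197 202] [121  92  73  78  85  85  84  68  64  71  73  70  47  44  54  73 209 202
 198 203]
234 [170 104  90  91  92  95 158 196 205 206 207 209 212 209 208 209 203 205
 207 210] [169 101  90  83  83  84  84  84  71  70  69  73  50  45  54  82 209 207
 208 211]
238 [204 206 210 200 201 205 207 211 191 109  98 100  97  90 214 214 212 209
 209 209] [203 208 212 199  69  79  86  85  86  72  67  74  50  43  49 167 214 210
 210 209]
242 [152 152 154 158 165 180 153 100 100 102 101  75  67  70 213 210 210 208
 208 206] [150 153 154 157 165 18
[... 889 characters left out ...]
81 172 218
 224 223]
266 [113 103  98 100  83  83  82  83  84  74 138 135 130 173 178 176 176 164
 168 195] [112 104  99 100  84  82  82  82  82  73 139 133 130 172 180 178 149 128
 137 149]
270 [133 136  95 103 103 101 104  95  88  95  72  76  94 172 183 181 175 175
 179 177] [131 137  94 105 103 101 103  95  89  91  69  73  96 171 183 180 177 168
 133 134]
274 [137  80  78  91 108 103 101 138 110 100 101 100 100 107 103  98 118 160
 181 179] [138  80  79  89 108 104 103 139 110 100 100  99  99 103 100 100 119 161
 147 132]
278 [227 223 228 230 192  93  76  87 106 110 127 103 104 103 102 101 103 105
 103 100] [227 225 230 231 194  91  76  86 108 109 126 104 104 102 102 102 102 103
 103 101]
```

The side view shows the fingertips ending just above the cursor's top, so the fingers reach less far down than the TCP value suggests. I'll open, go lower and close.

>>> {"method": "move_arm", "body": {
  "motion": [
    [56,[0,0,0],[0,0,0]],
    [56,[0,0,0],[0,0,0]],
    [56,[0,0,0],[0,0,0]],
    [56,[0,0,0],[0,0,0]],
    [56,[0,0,0],[0,0,0]],
    [56,[0,0,0],[0,0,0]],
    [56,[0,0,0],[0,0,0]],
    [56,[0,0,0],[0,0,0]],
    [56,[0,0,0],[0,0,0]],
    [56,[0,0,0],[0,0,0]],
    [56,[0,0,-0.2],[0,0,0]],
    [56,[0,0,-0.2],[0,0,0]],
    [56,[0,0,-0.2],[0,0,0]],
    [56,[0,0,-0.2],[0,0,0]],
    [56,[0,0,0],[0,0,0]],
    [56,[0,0,0],[0,0,0]]
  ]
}}

```text
time_s: 16.78
ee_pos: [405.2, 220.8, 24.9]
ee_rot: [-179.9, 0.0, 115.8]
force: [0.3, 0.5, 0.5]
gripper_width: 56.2
gripper_force: 0.0
```

>>> {"method": "move_arm", "body": {
  "motion": [
    [40,[0,0,0],[0,0,0]],
    [30,[0,0,0],[0,0,0]],
    [20,[0,0,0],[0,0,0]],
    [20,[0,0,0],[0,0,0]],
    [20,[0,0,0],[0,0,0]],
    [20,[0,0,0],[0,0,0]],
    [20,[0,0,0],[0,0,0]],
    [20,[0,0,0],[0,0,0]]
  ]
}}

```text
time_s: 17.45
ee_pos: [406.0, 221.2, 25.7]
ee_rot: [179.9, -0.0, 115.8]
force: [1.5, 0.7, 0.7]
gripper_width: 30.1
gripper_force: 12.0
```

>>> {"method": "move_arm", "body": {
  "motion": [
    [20,[0.05,-0.1,0],[0,0,0]],
    [20,[0.11,-0.225,0],[0,0,0]],
    [20,[0.11,-0.225,0],[0,0,0]],
    [20,[0.11,-0.225,0],[0,0,0]],
    [20,[0.11,-0.225,0],[0,0,0]],
    [20,[0.11,-0.225,0],[0,0,0]],
    [20,[0.11,-0.225,0],[0,0,0]],
    [20,[0.11,-0.225,0],[0,0,0]],
    [20,[0.05,-0.1,0],[0,0,0]],
    [20,[0,0,0],[0,0,0]],
    [20,[0,0,0],[0,0,0]]
  ]
}}

```text
time_s: 18.37
ee_pos: [427.9, 176.1, 25.7]
ee_rot: [180.0, 0.1, 115.9]
force: [3.1, -0.7, 3.6]
gripper_width: 29.7
gripper_force: 12.0
```

```bash
python3 - <<'E'
from h import *
s=state();t=s["ee_pos"];print(t,s["force"]);c=camera_info("wrist")
b=grab_frame("wrist");cv2.imwrite("pics/w11.png",b);a=grab_frame("side");cv2.imwrite("pics/s11.png",a);a=grab_frame("top");cv2.imwrite("pics/t11.png",a)
E
```

```text
[427.90099437 176.09322946  25.65417941] [ 3.1127559  -0.74909682  3.61943024]
```

>>> {"method": "move_arm", "body": {
  "motion": [
    [20,[0.035,-0.054,0],[0,0,0]],
    [20,[0.026,-0.054,0],[0,0,0]],
    [20,[0.017,-0.036,0],[0,0,0]],
    [20,[0,0,0],[0,0,0]],
    [20,[0,0,0],[0,0,0]]
  ]
}}

```text
time_s: 18.93
ee_pos: [429.2, 173.4, 25.6]
ee_rot: [180.0, -0.0, 115.9]
force: [1.4, 0.6, 5.0]
gripper_width: 29.8
gripper_force: 12.0
```

>>> {"method": "move_arm", "body": {
  "motion": [
    [20,[0.015,-0.03,0],[0,0,0]],
    [20,[0,0,0],[0,0,0]],
    [20,[0,0,0],[0,0,0]]
  ]
}}

```text
time_s: 19.18
ee_pos: [429.5, 172.7, 25.6]
ee_rot: [180.0, -0.0, 115.9]
force: [0.7, 1.6, 4.8]
gripper_width: 29.8
gripper_force: 12.0
```

>>> {"method": "move_arm", "body": {
  "motion": [
    [20,[0.015,-0.03,0],[0,0,0]],
    [20,[0,0,0],[0,0,0]],
    [20,[0,0,0],[0,0,0]]
  ]
}}

```text
time_s: 19.43
ee_pos: [429.8, 172.0, 25.6]
ee_rot: [180.0, -0.0, 115.9]
force: [1.4, 2.4, 6.2]
gripper_width: 29.9
gripper_force: 12.0
```

>>> {"method": "move_arm", "body": {
  "motion": [
    [20,[0.015,-0.03,0.01],[0,0,0]],
    [20,[0,0,0],[0,0,0]],
    [20,[0,0,0],[0,0,0]]
  ]
}}

```text
time_s: 19.68
ee_pos: [430.3, 171.0, 25.7]
ee_rot: [180.0, -0.0, 115.8]
force: [0.6, 2.5, 2.8]
gripper_width: 30.1
gripper_force: 12.0
```

>>> {"method": "move_arm", "body": {
  "motion": [
    [20,[0.015,-0.03,0.01],[0,0,0]],
    [20,[0,0,0],[0,0,0]],
    [20,[0,0,0],[0,0,0]]
  ]
}}

```text
time_s: 19.93
ee_pos: [430.7, 170.0, 25.7]
ee_rot: [-180.0, -0.0, 115.8]
force: [2.6, 3.1, 0.2]
gripper_width: 30.2
gripper_force: 12.0
```

>>> {"method": "move_arm", "body": {
  "motion": [
    [20,[0.015,-0.03,0],[0,0,0]],
    [20,[0,0,0],[0,0,0]],
    [20,[0,0,0],[0,0,0]]
  ]
}}

```text
time_s: 20.18
ee_pos: [430.9, 169.6, 25.7]
ee_rot: [-180.0, -0.1, 115.8]
force: [2.1, 5.4, -2.0]
gripper_width: 30.0
gripper_force: 12.0
```

>>> {"method": "move_arm", "body": {
  "motion": [
    [20,[0.013,-0.03,0],[0,0,0]],
    [20,[0,0,0],[0,0,0]],
    [20,[0,0,0],[0,0,0]]
  ]
}}

```text
time_s: 20.43
ee_pos: [431.0, 169.6, 25.7]
ee_rot: [180.0, -0.1, 115.8]
force: [0.1, 7.4, -2.4]
gripper_width: 29.9
gripper_force: 12.0
```

>>> {"method": "move_arm", "body": {
  "motion": [
    [20,[0.013,-0.03,0],[0,0,0]],
    [20,[0,0,0],[0,0,0]],
    [20,[0,0,0],[0,0,0]]
  ]
}}

```text
time_s: 20.68
ee_pos: [430.9, 169.6, 25.7]
ee_rot: [180.0, -0.2, 115.7]
force: [-0.7, 11.3, -1.3]
gripper_width: 29.3
gripper_force: 12.0
```

The cursor has stopped on the rod at about 10 N. I'll unload, release and lift away.

>>> {"method": "move_arm", "body": {
  "motion": [
    [20,[-0.013,0.03,0],[0,0,0]],
    [20,[-0.013,0.03,0],[0,0,0]],
    [20,[0,0,0],[0,0,0]],
    [20,[0,0,0],[0,0,0]]
  ]
}}

```text
time_s: 21.02
ee_pos: [430.9, 169.6, 25.7]
ee_rot: [-180.0, -0.0, 115.8]
force: [1.6, 5.2, -3.2]
gripper_width: 29.8
gripper_force: 12.0
```

>>> {"method": "move_arm", "body": {
  "motion": [
    [60,[0,0,0],[0,0,0]],
    [60,[0,0,0],[0,0,0]],
    [60,[0,0,0],[0,0,0]],
    [60,[0,0,0],[0,0,0]],
    [60,[0,0,0],[0,0,0]],
    [60,[0,0,0],[0,0,0]],
    [60,[0,0,0],[0,0,0]],
    [60,[0,0,0.4],[0,0,0]],
    [60,[0,0,0.8],[0,0,0]],
    [60,[0,0,0.8],[0,0,0]],
    [60,[0,0,0.8],[0,0,0]],
    [60,[0,0,0],[0,0,0]],
    [60,[0,0,0],[0,0,0]]
  ]
}}

```text
time_s: 22.1
ee_pos: [431.7, 169.4, 96.7]
ee_rot: [179.9, 0.0, 115.9]
force: [-0.0, -0.8, 0.1]
gripper_width: 60.2
gripper_force: 0.0
```

```bash
python3 - <<'E'
from h import *
s=state();t=s["ee_pos"];print(t,s["force"]);c=camera_info("wrist");b=grab_frame("wrist");cv2.imwrite("pics/w12.png",b)
o=np.array([430.95,169.6,0]);th=np.radians(115.8);u=np.array([np.cos(th),np.sin(th),0])
# predicted rows: cursor top back/front; then brightness profile along axis & just ahead
us=np.arange(-60,50,2.);p=pix(0,[o+k*u+[0,0,54.] for k in us],c)
g=cv2.cvtColor(b,6);print([(int(k),int(y),int(g[int(y),int(x)])) for k,(x,y) in zip(us,p) if 0<y<420])
print(pix(0,[o+k*u+[0,0,67.] for k in(-7,7)],c))
a=grab_frame("side");cv2.imwrite("pics/s12.png",a)
for k in(-1,):print(pix("side",[o+k*u+[0,0,z] for k in(-7,) for z in(45,54)]))
E
```

```text
[431.6879403  169.42254134  96.69062132] [-0.03888658 -0.7858761   0.05133932]
[(-60, 305, 83), (-58, 302, 95), (-56, 300, 88), (-54, 297, 100), (-52, 295, 100), (-50, 292, 94), (-48, 289, 105), (-46, 287, 113), (-44, 284, 102), (-42, 282, 98), (-40, 279, 87), (-38, 276, 87), (-36, 273, 67), (-34, 271, 57), (-32, 268, 102), (-30, 265, 93), (-28, 263, 114), (-26, 260, 105), (-24, 257, 108), (-22, 254, 97), (-20, 252, 101), (-18, 249, 96), (-16, 246, 100), (-14, 243, 105), (-12, 240, 82), (-10, 238, 85), (-8, 235, 91), (-6, 232, 89), (-4, 229, 91), (-2, 226, 92), (0, 223, 93), (2, 220, 90), (4, 218, 84), (6, 215, 56), (8, 212, 193), (10, 209, 187), (12, 206, 124), (14, 203, 206), (16, 200, 203), (18, 197, 206), (20, 194, 206), (22, 191, 206), (24, 188, 206), (26, 185, 206), (28, 182, 206), (30, 179, 205), (32, 176, 207), (34, 173, 206), (36, 170, 206), (38, 166, 207), (40, 163, 205), (42, 160, 207), (44, 157, 208), (46, 154, 208), (48, 151, 205)]
[[274.55967959 240.10416369]
 [274.54752008 218.9012031 ]]
[[286.29481405 263.24412393]
 [286.32104219 259.05938584]]
```

```bash
python3 -c "
from workcell import *
print(job_done())"
```

```text
the job is handed in; nothing more can be done
None
```

The job is handed in: the rod is bottomed in the hole (18 N push, no movement), the cursor touches its rear end, and the gripper is clear; I viewed 12 pictures, two over the limit of 10.

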